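# Shift the bench lathe into low gear

## Robot

A 7-joint arm with a two-finger parallel gripper is mounted at the origin on the work surface. World frame = base frame: x ahead of the robot, y to its left, z up, the work surface at z = 0. Lengths are in m, angles in rad, forces in N, time in s.
With the tool pointing down it reaches from about 0.425 to 0.925 m from the base axis. Payload 6.8 kg.
Tool frame: the origin (TCP) lies at the very end of the fingers, on their centre line; the grasp point (between the pads) lies behind it (arm.pinch_z is the z of the grasp point in the tool frame, in m); z points along the fingers, y is the direction in which the jaws open and shut (so a half turn about z gives the same grasp; the last joint's range is limited). The gripper opens to 88 mm and grips with 3 to 60 N. Pads are 20 mm wide; open, the fingers measure 115 mm over their backs; the gripper's body (75 mm by 178 mm) begins 61 mm behind the grasp point.
Start: joints at [1.038, 0.477, 0.022, 1.555, -0.011, 1.109, -0.083], TCP at [0.278, -0.615, 0.223] pointing down, gripper open.
Joint ranges: [-2.96, 2.96], [-0.34, 2.1], [-1.41, 1.46], [0.24, 2.44], [-1.37, 4.51], [0.17, 1.92], [-2.96, 2.96]. Speed limits (rad/s): [2.39, 2.39, 3.14, 3.14, 3.14, 3.14, 3.14].

## Interface

Orientations are given as a unit quaternion [x, y, z, w].
In Python, from plant import arm gives the robot as it stands.
- The arm moves only by the tool drive_tool, never from a script. Its arguments are lists of equal length, an entry for each row: "twist": the turn, a rotation vector about the tool's x, y, z in rad, a list of three; "dp": the shift along the tool's x, y, z in mm, a list of three; "hand": the finger opening in mm, from 0 to 87.8. In form: {"twist": [[wx, wy, wz], ...], "dp": [[dx, dy, dz], ...], "hand": [hand, ...]}. A call has 1 to 10 rows; each row is the pose to reach, as a shift and turn from the pose commanded when the call began, along the tool's axes at that moment; what a row does not reach only later rows make up. A row lasts 1/8 s, in which the tool goes at most 62.5 mm and 10.7 degrees, less where a joint would pass 70% of its speed; a pose out of reach is approached as far as the arm can. A call with a gripper value outside its range is refused whole. The fingers move at their own pace and stop on an object; "squeeze" is the grip in N (left out, the last holds). Time passes only in rows, so rows that repeat a pose let the fingers close. It gives the time, the measured TCP pose, the force and the opening at its end, in the units of the state.
- arm.get_obs(): the state, without advancing time (a new reading comes with each control period).
- arm.snapshot(name): name is "scene" or "top" or "wrist"; returns a dict with "color" (400x640x3 uint8, red, green, blue), "range_z" (400x640 float32, m along the optical axis (not along the pixel's ray), 0 where there is no reading), "fx", "fy", "cx", "cy" (pixels), "T" (4x4, takes a point from camera to world coordinates). Camera axes: x right, y down, z forward; pixel columns grow to the right and rows downward; lengths in m; the calibration is good to about 2 mm. A picture is of the moment at which its call begins.
- arm.job_done(): hands the job in, once; it reports no verdict.
The state is a dict: "clock": time; "joint_pos": joint angles; "qvel": joint speeds; "tau": joint torques, N m; "position": TCP position; "orientation": TCP orientation; "force": force on the tool from outside, world axes, zero at the start; "torque": the same for the moment, N m; "width": opening from 0.0 (shut) to 1.0 (fully open).
Only numpy, scipy, OpenCV 4.12 (cv2) and the standard library are available. Lean on these libraries where they do the work, as an engineer would, in place of code of your own. Each camera call takes 0.05 s, during which the arm holds its last target. There are 200 camera calls.

## Task

Put the small bench lathe into low gear: ease the ball-ended range lever on the front of the headstock over to the left until the gear teeth stop it, rock the chuck a little to and fro by one of its jaws until you feel the teeth drop into mesh, then bring the lever fully home against its left-hand stop and let go. Work the lever with a light hand and never force it against the teeth, and leave the chuck key, the oil can and the spanner where they lie.

Things in the scene. Friction and masses are not known exactly. Their poses are not given: they have to be found in the camera images.
- lathe: Grey bench lathe, 0.8 m long, fixed for the run at a new place and yaw each time, front to the robot, headstock at the left. Origin on the bench below the headstock's right face, under the spindle axis. x level from its front to its back, y level along the spindle to the left, z up. Headstock: box 150 mm deep in x, y 0 to 190 mm, top z 255. Tool post and tailstock lie beyond y -220: not in the way.
- chuck_centre (a point): Fixed point on the lathe: on the spindle axis, 190 mm above the bench, half-way along the chuck jaws. Axes as the lathe's. The steel three-jaw chuck is a drum 100 mm across, from 17 to 65 mm towards +y of here; a plain bar 22 mm in diameter, held in the jaws, ends 58 mm towards -y.
- jaw (a point): Point on the uppermost chuck jaw, on its centre line, 37 mm from the spindle axis; turns with the chuck. The jaw is a steel block 16 mm wide, standing out 32 mm from the chuck face along -y (this point is 17 mm from the face), from 12 to 48 mm off the axis. It starts within 0.18 rad of straight up. z points outward along the jaw, y along the spindle. The other jaws are 120 degrees away.
- chuck (a joint): Chuck angle (rad): 0 with that jaw straight up, growing as the chuck's top moves away from the robot; no stops; stays where left. Pushed 35 mm off the axis it takes about 2 N out of gear, 4 N with the lever pressing the teeth end to end, and 13 N once meshed (it then drags the drive, after up to 6 degrees of backlash). Teeth start end to end; gaps lie hidden, 45 degrees apart and 5 wide, the nearest within 25: turn slowly.
- lever_knob (a point): Centre of the range lever's black ball knob, 28 mm in diameter, on a 10 mm steel rod, 34 mm in front of the headstock's front face. It swings left and right, clear of everything, its top always above the headstock's top.
- lever_pivot (a point): Fixed point, 175 mm above the bench, axes as the lathe's: the ball's centre swings round it at 115 mm, in the lathe's y-z plane. The stiff lever stays where left. Let go while it presses the teeth together (even from the dead stop), it goes on pressing them by its spring, and they drop in by themselves, the lever hardly moving, when the chuck is turned until the gaps line up.
- lever (a joint): Lever angle (rad): 0 upright, negative leaning right (out of gear; starts -0.47 to -0.36), +0.40 the solid left stop, low gear home. It moves at 4 N on the ball along its arc. Somewhere in -0.27 to +0.22, different each time, the teeth meet end to end: then 6.5 N, against a spring, for 0.05 rad more, then a dead stop. Over 25 N there is forcing. Once meshed it goes on to +0.40 at 4 N.
- gear_train: The gears inside the closed headstock, out of sight (origin: a fixed point on the spindle axis above the lathe's origin; it tells nothing of where the teeth are). Pushing the lever ball against teeth that meet end to end multiplies the push: 25 N on the ball is 60 N on the teeth, the most they may bear; 10 N is plenty.
- chuck_key: T-shaped steel chuck key, 80 mm bar and 90 mm shank, lying on top of the headstock. Must stay there.
- oil_can: Steel oil can, 64 mm in diameter, 140 mm high with its thin spout, standing in the lathe's chip tray in front of the bed, below the chuck. Must stay where it is.
- spanner: Steel spanner, 150 mm long, lying in the chip tray in front of the headstock. Must stay where it is.

How it is judged:
By the outcome, as a careful person would: the job done as asked, in the order asked, and still so for the second after the job is handed in, with the robot touching nothing.
It also fails if it takes over 72 s, if anything falls off the work surface, if the arm or the gripper's body presses on something with over 40 N, if the wrist force passes 120 N, or if a joint passes its speed limit or range.

## Working session

There is one attempt and no reset: what is moved stays moved. The work goes in short steps, Python scripts to look and compute and a tool call to move; the robot and the scene stay as the last step left them, time stands still between calls to the robot, and variables do not carry over. Pictures are saved under pics/ and viewed, about 8 in all and at most 12, crops included, and the job is handed in when it is done.

Besides the shell and the picture viewer there is one more tool, called after "Call:" by a JSON object that holds its "fn" and its "kwargs", one argument or row to a line. drive_tool: Moves the arm, as the interface text tells. Its arguments: {"type":"object","properties":{"twist":{"type":"array"},"dp":{"type":"array"},"hand":{"type":"array"},"squeeze":{"type":"number"}},"required":["twist","dp","hand"]}

```bash
mkdir -p pics; python3 - <<'E'
from plant import arm
import cv2,numpy as np
o=arm.get_obs();print({k:np.round(v,3) for k,v in o.items()},arm.pinch_z)
for n in("scene","top"):
    s=arm.snapshot(n);np.savez(f"{n}0.npz",**s);cv2.imwrite(f"pics/{n}0.png",s["color"][:,:,::-1]);print(n,s["fx"],s["cx"],s["cy"],np.round(s["T"],3).tolist())
a=cv2.imread("pics/scene0.png");b=cv2.imread("pics/top0.png")
E
```

```text
{'clock': np.float64(0.0), 'joint_pos': array([ 1.038,  0.478,  0.022,  1.556, -0.011,  1.109, -0.083]), 'qvel': array([ 0.001, -0.   , -0.001,  0.   ,  0.001,  0.   ,  0.   ]), 'tau': array([-0.0000e+00, -5.8285e+01,  1.5340e+00, -2.7262e+01, -5.4000e-02,
        1.7000e-02,  0.0000e+00]), 'position': array([ 0.278, -0.614,  0.222]), 'orientation': array([ 0.978,  0.211, -0.   , -0.001]), 'force': array([ 0.573,  0.583, -0.422]), 'torque': array([ 0.027, -0.063,  0.001]), 'width': np.float64(1.0)} -0.0187
scene 516.3216377123355 320.98220192921553 201.73370234764343 [[0.588, 0.537, -0.605, 1.031], [0.808, -0.406, 0.427, -0.302], [-0.017, -0.74, -0.672, 0.72], [0.0, 0.0, 0.0, 1.0]]
top 462.1545885970031 314.6742177022214 197.14941777683015 [[-0.016, -0.979, 0.206, 0.386], [-1.0, 0.015, -0.005, 0.048], [0.002, -0.206, -0.979, 1.044], [0.0, 0.0, 0.0, 1.0]]
```

View pics/scene0.png

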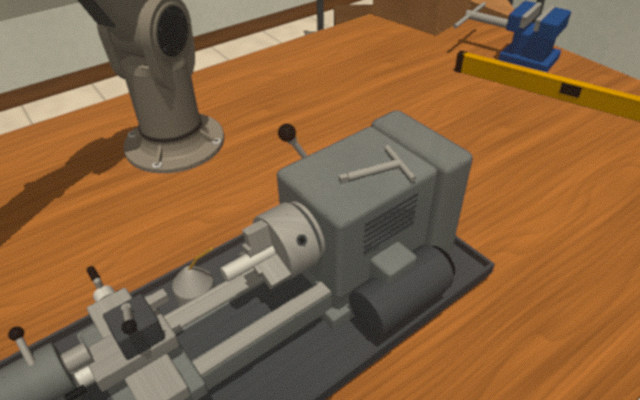

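View pics/top0.png

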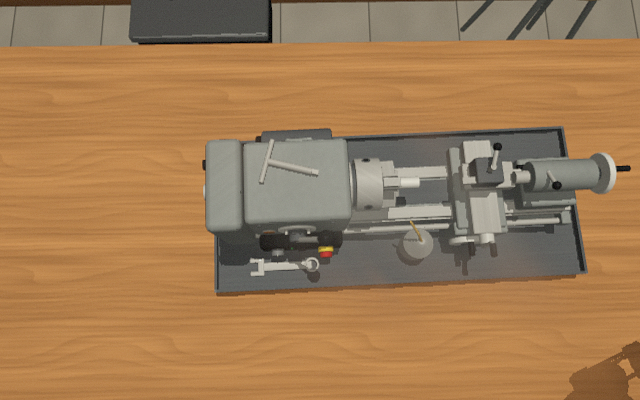

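```bash
cat > h.py <<'E'
import numpy as np,cv2
from plant import arm
def cloud(s):
    v,u=np.mgrid[:400,:640];z=s["range_z"]
    P=np.stack([(u-s["cx"])/s["fx"]*z,(v-s["cy"])/s["fy"]*z,z,np.ones_like(z)],-1)@s["T"].T
    P=P[...,:3];P[z<=0]=np.nan;return P
def proj(s,p):
    c=np.linalg.inv(s["T"])@np.append(p,1);return np.array([c[0]/c[2]*s["fx"]+s["cx"],c[1]/c[2]*s["fy"]+s["cy"]])
E
python3 - <<'E'
from h import *
t=dict(np.load("top0.npz"));s=dict(np.load("scene0.npz"))
im=np.hstack([cv2.resize(t["color"][120:280,200:440,::-1],None,fx=3.3,fy=3.3,interpolation=2)])
cv2.imwrite("pics/c1.png",im)
P=cloud(t);Q=cloud(s)
for n,C in(("top",P),("scene",Q)):
    m=(abs(C[...,2]-.255)<.006);m[:, :]&=True
    m=cv2.morphologyEx(m.astype(np.uint8),cv2.MORPH_OPEN,np.ones((3,3)))
    k,l,st,_=cv2.connectedComponentsWithStats(m)
    for i in range(1,k):
        if st[i,4]>300:
            p=C[l==i][:,:2].astype(np.float32);r=cv2.minAreaRect(p);print(n,st[i],r,np.nanmedian(C[l==i][:,2]),np.round(cv2.boxPoints(r),3).tolist())
for C,uv in((Q,(287,132)),(P,(335,238)),(P,(268,240)),(P,(372,185)),(P,(408,183))):
    print(uv,C[uv[1],uv[0]])
E
```

```text
top [ 206  139   34   91 2853] ((0.5805573463439941, 0.20633380115032196), (0.16259905695915222, 0.05906208977103233), 1.8613677024841309) 0.2530212290968834 [[0.49799999594688416, 0.2329999953508377], [0.5, 0.17399999499320984], [0.6629999876022339, 0.17900000512599945], [0.6610000133514404, 0.23800000548362732]]
top [ 244  139  107   84 7652] ((0.5844664573669434, 0.0765233188867569), (0.14533090591430664, 0.18552899360656738), 2.206378221511841) 0.2532866221045363 [[0.5080000162124634, 0.16599999368190765], [0.5149999856948853, -0.01899999938905239], [0.6610000133514404, -0.013000000268220901], [0.6539999842643738, 0.1720000058412552]]
scene [  278   110   193   116 10153] ((0.5841934084892273, 0.10929331183433533), (0.1644991934299469, 0.2552274465560913), 1.9040075540542603) 0.25466075557184215 [[0.49799999594688416, 0.23399999737739563], [0.5059999823570251, -0.020999999716877937], [0.6710000038146973, -0.01600000075995922], [0.6620000004768372, 0.23999999463558197]]
(287, 132) [0.48693079 0.02342166 0.28552141]
(335, 238) [0.49805462 0.00336718 0.10324904]
(268, 240) [0.49622271 0.14018313 0.10240337]
(372, 185) [ 0.57701415 -0.05930758  0.23472974]
(408, 183) [ 0.5881864  -0.13187918  0.19923543]
```

View pics/c1.png

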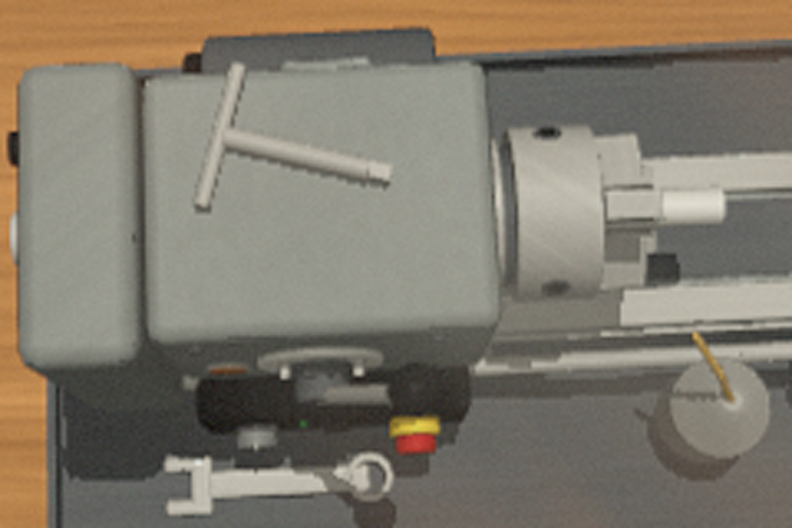

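```bash
cat >> h.py <<'E'
from scipy.optimize import least_squares
def sphere(p,r=.014):
    f=lambda c:np.linalg.norm(p-c,axis=1)-r
    q=least_squares(f,np.median(p,0)+[0,0,-.008],loss="soft_l1",f_scale=.001);return q.x,np.sqrt(np.mean(q.fun**2))
E
python3 - <<'E'
from h import *
t=dict(np.load("top0.npz"));s=dict(np.load("scene0.npz"))
P=cloud(t);Q=cloud(s)
for n,C,im in(("top",P,t["color"]),("scene",Q,s["color"])):
    m=(im.max(2)<75)&(np.abs(C-[.48,.02,.284]).max(2)<.035)
    p=C[m];print(n,m.sum());
    if len(p)>20:print(sphere(p),p.min(0),p.max(0))
a=.036;ey=np.array([-np.sin(a),np.cos(a)]);ex=np.array([ey[1],-ey[0]]);O=np.array([.588,-.0184])
for n,C in(("top",P),("scene",Q)):
    L=np.stack([(C[...,:2]-O)@ex,(C[...,:2]-O)@ey,C[...,2]],-1)
    f=lambda q:np.hypot(q[:,0],q[:,2]-.19)
    # histogram near spindle
    m=(f(L)<.06)&(L[...,1]<-.001)&(L[...,1]>-.2)
    d=L[m&(f(L)>.042)]
    for y in np.arange(-.15,0,.006):
        k=(L[m][:,1]>y)&(L[m][:,1]<y+.006);print(n,round(y,3),k.sum(),np.round(np.nanpercentile(L[m][k][:,2],[50,98]),3) if k.sum() else'')
    k=m&(L[...,1]>-.06)&(L[...,1]<-.025)&(L[...,2]>.2)
    q=L[k];r=least_squares(lambda c:np.hypot(q[:,0]-c[0],q[:,2]-c[1])-.05,[0,.19],loss="soft_l1",f_scale=.002);print(n,"axis",r.x,np.std(r.fun))
    k=m&(L[...,1]>-.15)&(L[...,1]<-.12)&(L[...,2]>.18);q=L[k&(f(L)<.02)];print("bar ends",q[:,1].min() if len(q) else 0, np.median(q[:,0]))
    # front/edges of headstock
    j=(abs(L[...,2]-.253)<.004)&(L[...,1]>.03)&(L[...,1]<.15)&(abs(L[...,0])<.12);print("x ext",np.percentile(L[j][:,0],[.5,99.5]))
    j=(abs(L[...,2]-.253)<.004)&(abs(L[...,0])<.06)&(abs(L[...,1])<.3);print("y ext",np.percentile(L[j][:,1],[.5,99.5]))
E
```

```text
top 218
(array([0.47739567, 0.02802238, 0.27698927]), np.float64(0.0011024587804902347)) [0.46516962 0.01492394 0.26285889] [0.4906996  0.04164383 0.29337448]
scene 226
(array([0.47678883, 0.02748039, 0.27837888]), np.float64(0.0010196505424772595)) [0.47307361 0.01370516 0.2638537 ] [0.49181795 0.03789084 0.2928703 ]Traceback (most recent call last):
  File "<stdin>", line 13, in <module>
ValueError: operands could not be broadcast together with shapes (400,3) (400,640)
```

```bash
python3 - <<'E'
from h import *
t=dict(np.load("top0.npz"));s=dict(np.load("scene0.npz"))
a=.036;ey=np.array([-np.sin(a),np.cos(a)]);ex=np.array([ey[1],-ey[0]]);O=np.array([.588,-.0184])
for n,S in(("top",t),("scene",s)):
    C=cloud(S)
    L=np.stack([(C[...,:2]-O)@ex,(C[...,:2]-O)@ey,C[...,2]],-1)
    r=np.hypot(L[...,0],L[...,2]-.19)
    m=(r<.07)&(L[...,1]<-.001)&(L[...,1]>-.2)
    for y in np.arange(-.165,0,.007):
        k=m&(L[...,1]>y)&(L[...,1]<y+.007);print(n,round(y,3),k.sum(),np.round(np.percentile(L[k][:,2],[50,98]),3) if k.sum() else'')
    k=m&(L[...,1]>-.06)&(L[...,1]<-.025)&(L[...,2]>.2)
    q=L[k];R=least_squares(lambda c:np.hypot(q[:,0]-c[0],q[:,2]-c[1])-.05,[0,.19],loss="soft_l1",f_scale=.002);print(n,"axis",R.x,np.std(R.fun))
    for yy in (.03,.09,.15):
        j=(abs(L[...,2]-.253)<.004)&(abs(L[...,1]-yy)<.01)&(abs(L[...,0])<.12);print("x ext",yy,np.percentile(L[j][:,0],[.5,99.5]))
    j=(abs(L[...,2]-.253)<.004)&(abs(L[...,0])<.06)&(abs(L[...,1])<.3);print("y ext",np.percentile(L[j][:,1],[.5,99.5]))
    print("knob",((np.array([.477,.0278])-O)@ex),((np.array([.477,.0278])-O)@ey))
    # jaw: top points
    J=(r<.053)&(r>.03)&(L[...,1]<-.07)&(L[...,1]>-.105)&(L[...,2]>.21)
    q=L[J];print("jaw n",len(q),np.round(np.percentile(q,[2,50,98],axis=0),4))
    q=q[q[:,2]>np.percentile(q[:,2],98)-.006];print("top face x,y,z",len(q),np.round([q.min(0),np.median(q,0),q.max(0)],4), cv2.fitLine(q[:,[0,2]].astype(np.float32),2,0,.01,.01).ravel())
E
```

```text
top -0.165 0 
top -0.158 0 
top -0.151 0 
top -0.144 0 
top -0.137 28 [0.197 0.202]
top -0.13 40 [0.197 0.201]
top -0.123 43 [0.197 0.201]
top -0.116 45 [0.197 0.201]
top -0.109 45 [0.197 0.201]
top -0.102 30 [0.192 0.213]
top -0.095 123 [0.186 0.237]
top -0.088 164 [0.185 0.238]
top -0.081 176 [0.186 0.237]
top -0.074 169 [0.185 0.237]
top -0.067 42 [0.236 0.238]
top -0.06 175 [0.232 0.24 ]
top -0.053 200 [0.232 0.239]
top -0.046 205 [0.231 0.24 ]
top -0.039 198 [0.232 0.239]
top -0.032 204 [0.232 0.24 ]
top -0.025 205 [0.231 0.239]
top -0.018 238 [0.228 0.239]
top -0.011 155 [0.224 0.231]
top -0.004 54 [0.23  0.235]
top axis [7.03056286e-05 1.88229721e-01] 0.001239614947106279
x ext 0.03 [-0.07248782  0.070987  ]
x ext 0.09 [-0.07222239  0.07183689]
x ext 0.15 [-0.07237394  0.07124589]
y ext [-0.26304589  0.25384569]
knob -0.10926523899580966 0.05016520255305061
jaw n 109 [[-0.016  -0.0912  0.2319]
 [-0.0089 -0.0807  0.2354]
 [-0.0007 -0.0709  0.2384]]
top face x,y,z 106 [[-0.0164 -0.0918  0.2325]
 [-0.0084 -0.0806  0.2354]
 [-0.0005 -0.0701  0.2387]] [ 0.9914958   0.13013867 -0.00
[... 488 characters left out ...]
0.046 342 [0.228 0.24 ]
scene -0.039 335 [0.228 0.24 ]
scene -0.032 333 [0.228 0.24 ]
scene -0.025 338 [0.228 0.241]
scene -0.018 203 [0.229 0.241]
scene -0.011 262 [0.222 0.235]
scene -0.004 186 [0.221 0.242]
scene axis [-0.00035329  0.18946119] 0.0036524999651643348
x ext 0.03 [-0.07110941  0.07332853]
x ext 0.09 [-0.07052398  0.07339755]
x ext 0.15 [-0.07190099  0.07357644]
y ext [-0.27277934  0.25117991]
knob -0.10926523899580966 0.05016520255305061
jaw n 337 [[-0.0148 -0.0925  0.2206]
 [-0.0006 -0.0832  0.2338]
 [ 0.0031 -0.0706  0.2389]]
top face x,y,z 178 [[-0.0166 -0.0927  0.2332]
 [-0.005  -0.0817  0.2368]
 [ 0.0025 -0.0702  0.2395]] [ 0.9998224   0.01884845 -0.00559834  0.2366368 ]
```

Call:
{"fn": "drive_tool", "kwargs": {
  "twist": [
    [0,0,0],
    [0,0,0],
    [0,0,0.05],
    [0,0,0.1],
    [0,0,0.15],
    [0,0,0.2],
    [0,0,0.25],
    [0,0,0.3],
    [0,0,0.35],
    [0,0,0.389]
  ],
  "dp": [
    [0,0,-60],
    [0,0,-120],
    [44,-50,-138],
    [88,-100,-138],
    [132,-150,-138],
    [176,-200,-138],
    [220,-250,-138],
    [264,-300,-138],
    [308,-348,-138],
    [352,-397,-138]
  ],
  "hand": [40,40,40,40,40,40,40,40,40,40],
  "squeeze": 15
}}

```text
clock: 1.35
position: [0.4253, -0.1375, 0.3606]
orientation: [1.0, 0.017, -0.0, 0.0]
force: [1.0, -0.1, 0.4]
width: 0.458
```

Call:
{"fn": "drive_tool", "kwargs": {
  "twist": [
    [0,0,0],
    [0,0,0],
    [0,0,0],
    [0,0,0],
    [0,0,0],
    [0,0,0]
  ],
  "dp": [
    [19,-54,0],
    [38,-109,0],
    [57.6,-163.6,0],
    [57.6,-163.6,0],
    [57.6,-163.6,20],
    [57.6,-163.6,30]
  ],
  "hand": [40,40,40,40,40,40]
}}

```text
clock: 2.1
position: [0.4764, 0.0249, 0.3295]
orientation: [1.0, 0.017, -0.001, 0.0]
force: [-0.1, -0.9, 0.2]
width: 0.456
```

```bash
python3 - <<'E'
from h import *
o=arm.get_obs();print(o["position"],o["orientation"],o["force"])
s=arm.snapshot("scene");t=arm.snapshot("top")
cv2.imwrite("pics/s2.png",cv2.resize(s["color"][60:260,180:400,::-1],None,fx=2,fy=2));cv2.imwrite("pics/s2b.png",np.hstack([cv2.resize(s["color"][60:220,180:380,::-1],None,fx=2,fy=2),cv2.resize(t["color"][140:300,230:430,::-1],None,fx=2,fy=2)]))
E
```

```text
[0.47635541 0.02492351 0.32947354] [ 9.99850784e-01  1.72475775e-02 -9.27101740e-04  2.67295029e-04] [-0.06152015 -0.91714404  0.1666509 ]
```

View pics/s2b.png

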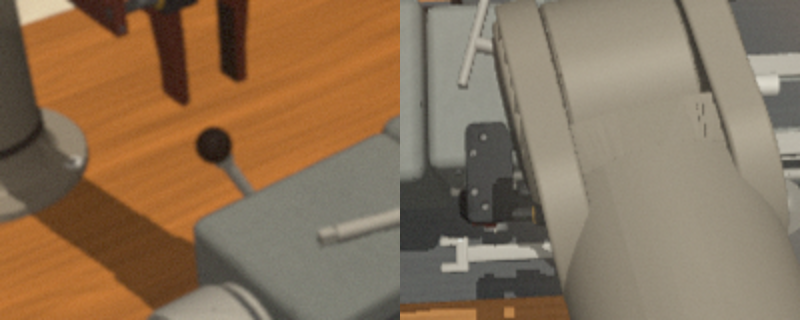

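Call:
{"fn": "drive_tool", "kwargs": {
  "twist": [
    [0,0,0],
    [0,0,0],
    [0,0,0],
    [0,0,0],
    [0,0,0],
    [0,0,0]
  ],
  "dp": [
    [0,0,0],
    [0,-1,15],
    [0,-2,30],
    [0,-3,45],
    [0,-3,61],
    [0,-3,61]
  ],
  "hand": [40,40,40,40,40,40]
}}

```text
clock: 2.95
position: [0.476, 0.0289, 0.268]
orientation: [1.0, 0.018, -0.002, 0.0]
force: [-0.1, -0.0, 0.7]
width: 0.458
```

Call:
{"fn": "drive_tool", "kwargs": {
  "twist": [
    [0,0,0],
    [0,0,0],
    [0,0,0],
    [0,0,0],
    [0,0,0],
    [0,0,0],
    [0,0,0],
    [0,0,0],
    [0,0,0],
    [0,0,0]
  ],
  "dp": [
    [0,-3,0],
    [0,-6,0],
    [0,-8,0],
    [0,-10,0],
    [0,-12,0],
    [0,-14,0],
    [0,-16,0],
    [0,-18,0],
    [0,-20,0],
    [0,-21,0]
  ],
  "hand": [40,40,40,40,40,40,40,40,40,40]
}}

```text
clock: 4.2
position: [0.4771, 0.0483, 0.2706]
orientation: [1.0, 0.017, 0.001, 0.001]
force: [-0.3, -6.3, 3.2]
width: 0.458
```

Call:
{"fn": "drive_tool", "kwargs": {
  "twist": [
    [0,0,0],
    [0,0,0],
    [0,0,0],
    [0,0,0],
    [0,0,0]
  ],
  "dp": [
    [0,-1,-0.4],
    [0,-2,-0.7],
    [0,-3,-1.0],
    [0,-4,-1.3],
    [0,-5,-1.6]
  ],
  "hand": [40,40,40,40,40]
}}

```text
clock: 4.82
position: [0.4769, 0.0534, 0.2722]
orientation: [1.0, 0.017, 0.001, 0.001]
force: [0.9, -5.0, 3.1]
width: 0.457
```

```bash
cat >> h.py <<'E'
def knob():
    o=arm.get_obs();g=o["position"]
    for n in("scene","top"):
        S=arm.snapshot(n);C=cloud(S);m=(S["color"].max(2)<75)&(np.abs(C-[.476,g[1],.286]).max(2)<.03)&(C[...,2]<.302)&(C[...,0]<.497)
        p=C[m]
        if len(p)>20:
            c,e=sphere(p);th=np.arctan2((c[1]-.0835+.0)/1,c[2]-.175);print(n,len(p),c.round(4),round(e,4))
    print(g,o["force"],o["clock"])
E
python3 -c "
from h import *
knob()"
```

```text
scene 478 [0.479  0.0501 0.2866] 0.01
[0.4768594  0.05339411 0.27219244] [ 0.91751491 -5.01224647  3.06051624] 4.825
```

Call:
{"fn": "drive_tool", "kwargs": {
  "twist": [
    [0,0,0],
    [0,0,0],
    [0,0,0],
    [0,0,0],
    [0,0,0]
  ],
  "dp": [
    [0,-1,-0.3],
    [0,-2,-0.6],
    [0,-3,-0.9],
    [0,-4,-1.1],
    [0,-5,-1.4]
  ],
  "hand": [40,40,40,40,40]
}}

```text
clock: 5.55
position: [0.4767, 0.0585, 0.2736]
orientation: [1.0, 0.017, 0.001, 0.001]
force: [0.2, -5.0, 3.0]
width: 0.455
```

Call:
{"fn": "drive_tool", "kwargs": {
  "twist": [
    [0,0,0],
    [0,0,0],
    [0,0,0],
    [0,0,0],
    [0,0,0]
  ],
  "dp": [
    [0,-1,-0.2],
    [0,-2,-0.5],
    [0,-3,-0.7],
    [0,-4,-0.9],
    [0,-5,-1.1]
  ],
  "hand": [40,40,40,40,40]
}}

```text
clock: 6.18
position: [0.4765, 0.0636, 0.2747]
orientation: [1.0, 0.017, 0.001, 0.001]
force: [0.6, -5.2, 2.4]
width: 0.457
```

Call:
{"fn": "drive_tool", "kwargs": {
  "twist": [
    [0,0,0],
    [0,0,0],
    [0,0,0],
    [0,0,0],
    [0,0,0]
  ],
  "dp": [
    [0,-1,-0.2],
    [0,-2,-0.4],
    [0,-3,-0.6],
    [0,-4,-0.7],
    [0,-5,-0.9]
  ],
  "hand": [40,40,40,40,40]
}}

```text
clock: 6.8
position: [0.4755, 0.0701, 0.2747]
orientation: [1.0, 0.018, 0.0, 0.0]
force: [0.4, -4.5, 3.3]
width: 0.458
```

Call:
{"fn": "drive_tool", "kwargs": {
  "twist": [
    [0,0,0],
    [0,0,0],
    [0,0,0],
    [0,0,0],
    [0,0,0]
  ],
  "dp": [
    [0,-1,-0.1],
    [0,-2,-0.2],
    [0,-3,-0.3],
    [0,-4,-0.4],
    [0,-5,-0.5]
  ],
  "hand": [40,40,40,40,40]
}}

```text
clock: 7.42
position: [0.4753, 0.0752, 0.2751]
orientation: [1.0, 0.018, -0.0, 0.0]
force: [0.3, -3.8, 2.7]
width: 0.458
```

Call:
{"fn": "drive_tool", "kwargs": {
  "twist": [
    [0,0,0],
    [0,0,0],
    [0,0,0],
    [0,0,0],
    [0,0,0]
  ],
  "dp": [
    [0,-1,-0.1],
    [0,-2,-0.1],
    [0,-3,-0.2],
    [0,-4,-0.2],
    [0,-5,-0.3]
  ],
  "hand": [40,40,40,40,40]
}}

```text
clock: 8.05
position: [0.4751, 0.0801, 0.2754]
orientation: [1.0, 0.018, -0.0, -0.0]
force: [-0.8, -4.0, 2.0]
width: 0.455
```

Call:
{"fn": "drive_tool", "kwargs": {
  "twist": [
    [0,0,0],
    [0,0,0],
    [0,0,0],
    [0,0,0],
    [0,0,0]
  ],
  "dp": [
    [0,-1,0],
    [0,-2,0],
    [0,-3,0],
    [0,-4,0],
    [0,-5,0]
  ],
  "hand": [40,40,40,40,40]
}}

```text
clock: 8.68
position: [0.4751, 0.0841, 0.2756]
orientation: [1.0, 0.017, 0.0, 0.001]
force: [0.7, -6.6, 3.0]
width: 0.456
```

Call:
{"fn": "drive_tool", "kwargs": {
  "twist": [
    [0,0,0],
    [0,0,0],
    [0,0,0],
    [0,0,0]
  ],
  "dp": [
    [0,-0.5,0],
    [0,-1,0],
    [0,-1.5,0],
    [0,-2,0]
  ],
  "hand": [40,40,40,40]
}}

```text
clock: 9.18
position: [0.4751, 0.086, 0.2756]
orientation: [1.0, 0.017, 0.0, 0.001]
force: [0.4, -7.5, 4.2]
width: 0.454
```

Call:
{"fn": "drive_tool", "kwargs": {
  "twist": [
    [0,0,0],
    [0,0,0],
    [0,0,0],
    [0,0,0]
  ],
  "dp": [
    [0,-0.5,0],
    [0,-1,0],
    [0,-1.5,0],
    [0,-2,0]
  ],
  "hand": [40,40,40,40]
}}

```text
clock: 9.68
position: [0.4751, 0.0879, 0.2756]
orientation: [1.0, 0.017, 0.0, 0.001]
force: [-0.0, -7.7, 3.9]
width: 0.456
```

Call:
{"fn": "drive_tool", "kwargs": {
  "twist": [
    [0,0,0],
    [0,0,0],
    [0,0,0]
  ],
  "dp": [
    [0,-0.5,0],
    [0,-1,0],
    [0,-1.5,0]
  ],
  "hand": [40,40,40]
}}

```text
clock: 10.05
position: [0.475, 0.0884, 0.2756]
orientation: [1.0, 0.017, 0.0, 0.001]
force: [0.6, -10.8, 5.5]
width: 0.459
```

Call:
{"fn": "drive_tool", "kwargs": {
  "twist": [
    [0,0,0],
    [0,0,0],
    [0,0,0],
    [0,0,0],
    [0,0,0]
  ],
  "dp": [
    [0,3,0],
    [0,7,0],
    [0,7,-30],
    [0,7,-70],
    [0,7,-110]
  ],
  "hand": [40,40,40,40,40]
}}

```text
clock: 10.68
position: [0.4745, 0.0847, 0.3864]
orientation: [1.0, 0.019, -0.0, -0.001]
force: [0.1, 0.3, -0.0]
width: 0.458
```

```bash
cat >> h.py <<'E'
from scipy.spatial.transform import Rotation as R
a=.036;EY=np.array([-np.sin(a),np.cos(a),0]);EX=np.array([np.cos(a),np.sin(a),0]);Z=np.array([0,0,1.]);O=np.array([.588,-.0184,0])
def jawpose(phi,r,sgn,y=-.085):
    u=np.sin(phi)*EX+np.cos(phi)*Z;t=sgn*(np.cos(phi)*EX-np.sin(phi)*Z)
    return O+y*EY+.19*Z+r*u,R.from_matrix(np.column_stack([np.cross(t,-u),t,-u]))
def rel(p0,q0,p,q):
    return (q0.inv()*q).as_rotvec().round(3).tolist(),(q0.inv().apply(p-p0)*1000).round(1).tolist()
E
python3 - <<'E'
from h import *
o=arm.get_obs();print(o["position"],o["orientation"],o["joint_pos"].round(2),o["force"])
p0=o["position"];q0=R.from_quat(o["orientation"])
for s in(1,-1):
  for r in(.12,.024): print(s,r,rel(p0,q0,*jawpose(-.175,r,s)))
knob()
E
```

```text
[0.4745372  0.08466734 0.38637005] [ 9.99825871e-01  1.86447911e-02 -3.59391639e-04 -6.86199890e-04] [ 0.21  0.07 -0.53  1.74  0.03  1.35 -1.87] [ 0.14840975  0.34256391 -0.01305329]
1 0.12 ([-0.139, 0.137, -1.565], [88.6, 192.3, 77.9])
1 0.024 ([-0.139, 0.137, -1.565], [105.4, 192.5, 172.4])
-1 0.12 ([0.137, 0.139, 1.568], [88.6, 192.3, 77.9])
-1 0.024 ([0.137, 0.139, 1.568], [105.4, 192.5, 172.4])
scene 195 [0.475  0.0814 0.2896] 0.001
[0.4745372  0.08466734 0.38637005] [ 0.14840975  0.34256391 -0.01305329] 10.675
```

Call:
{"fn": "drive_tool", "kwargs": {
  "twist": [
    [-0.016,0.015,-0.174],
    [-0.031,0.03,-0.348],
    [-0.046,0.046,-0.522],
    [-0.062,0.061,-0.696],
    [-0.077,0.076,-0.869],
    [-0.093,0.091,-1.043],
    [-0.108,0.107,-1.217],
    [-0.124,0.122,-1.391],
    [-0.139,0.137,-1.565],
    [-0.139,0.137,-1.565]
  ],
  "dp": [
    [10,21,0],
    [20,43,0],
    [30,64,0],
    [40,85,0],
    [50,107,0],
    [60,128,0],
    [70,150,0],
    [80,171,20],
    [88.6,192.3,40],
    [88.6,192.3,70]
  ],
  "hand": [40,40,40,40,40,40,40,40,40,40]
}}

```text
clock: 12.02
position: [0.5706, -0.1071, 0.314]
orientation: [0.692, 0.716, 0.063, 0.061]
force: [-0.6, 0.6, 0.1]
width: 0.453
```

```bash
python3 - <<'E'
from h import *
o=arm.get_obs();print(o["position"],o["orientation"],o["joint_pos"].round(2),o["force"])
p0=o["position"];q0=R.from_quat(o["orientation"])
print(rel(p0,q0,*jawpose(-.175,.024,1)))
s=arm.snapshot("scene");t=arm.snapshot("wrist")
cv2.imwrite("pics/s3.png",np.hstack([cv2.resize(s["color"][120:320,150:350,::-1],None,fx=2,fy=2),cv2.resize(t["color"][:,::-1][:,:,::-1][:,::-1],(400,250))[:400] if 0 else cv2.copyMakeBorder(cv2.resize(t["color"][:,:,::-1],(400,250)),0,150,0,0,0)]))
E
```

```text
[ 0.57064348 -0.10706182  0.31395143] [0.69238487 0.71615089 0.06302992 0.06130513] [ 0.5   0.19 -0.47  1.78  0.08  1.02  0.04] [-0.64618912  0.57502511  0.14214039]
([0.001, 0.001, -0.002], [3.1, -1.5, 101.6])
```

View pics/s3.png

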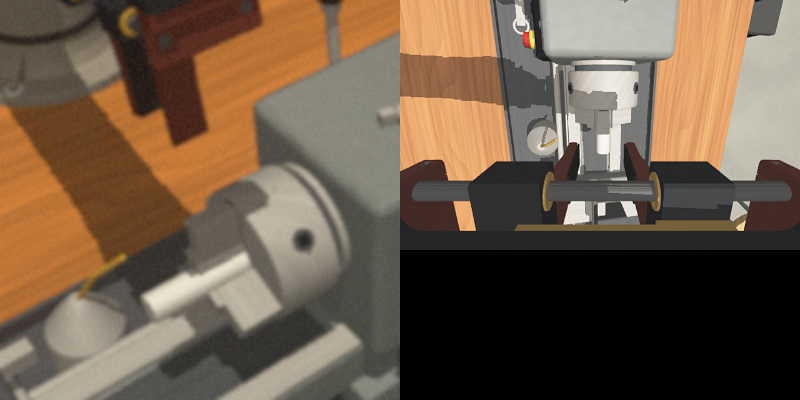

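Call:
{"fn": "drive_tool", "kwargs": {
  "twist": [
    [0,0,0],
    [0,0,0],
    [0,0,0],
    [0,0,0],
    [0,0,0],
    [0,0,0],
    [0,0,0]
  ],
  "dp": [
    [1.5,-0.7,20],
    [3,-1.5,40],
    [3,-1.5,58],
    [3,-1.5,73],
    [3,-1.5,88],
    [3,-1.5,101],
    [3,-1.5,101]
  ],
  "hand": [40,40,40,40,40,40,40]
}}

```text
clock: 13.0
position: [0.586, -0.1019, 0.2146]
orientation: [0.692, 0.716, 0.062, 0.061]
force: [-0.9, 0.0, 0.3]
width: 0.459
```

Call:
{"fn": "drive_tool", "kwargs": {
  "twist": [
    [0,0,0],
    [0,0,0],
    [0,0,0],
    [0,0,0],
    [0,0,0]
  ],
  "dp": [
    [0,0,0],
    [0,0,0],
    [0,0,0],
    [0,0,0],
    [0,0,0]
  ],
  "hand": [25,17,12,12,12],
  "squeeze": 10
}}

```text
clock: 13.62
position: [0.5863, -0.1021, 0.2162]
orientation: [0.692, 0.716, 0.062, 0.061]
force: [-5.8, 0.4, 5.2]
width: 0.183
```

```bash
python3 - <<'E'
from h import *
o=arm.get_obs();print(o["position"],o["orientation"],o["force"],o["torque"],o["width"])
a0=jawpose(-.175,.024,1)
for d in range(-30,31,5): print(d,rel(*a0,*jawpose(-.175+np.radians(d),.024,1)))
E
```

```text
[ 0.58626091 -0.10212216  0.21616689] [0.69221354 0.71635223 0.06249006 0.06144013] [-5.76569197  0.35033112  5.23201563] [-0.06162013  0.9704231   0.01825449] 0.18304316774859666
-30 ([-0.524, 0.0, -0.0], [0.0, -12.0, 3.2])
-25 ([-0.436, 0.0, -0.0], [-0.0, -10.1, 2.2])
-20 ([-0.349, -0.0, 0.0], [0.0, -8.2, 1.4])
-15 ([-0.262, 0.0, 0.0], [0.0, -6.2, 0.8])
-10 ([-0.175, -0.0, -0.0], [0.0, -4.2, 0.4])
-5 ([-0.087, -0.0, 0.0], [0.0, -2.1, 0.1])
0 ([0.0, 0.0, 0.0], [0.0, 0.0, 0.0])
5 ([0.087, -0.0, -0.0], [0.0, 2.1, 0.1])
10 ([0.175, 0.0, -0.0], [0.0, 4.2, 0.4])
15 ([0.262, 0.0, -0.0], [0.0, 6.2, 0.8])
20 ([0.349, 0.0, 0.0], [0.0, 8.2, 1.4])
25 ([0.436, 0.0, 0.0], [-0.0, 10.1, 2.2])
30 ([0.524, 0.0, -0.0], [-0.0, 12.0, 3.2])
```

Call:
{"fn": "drive_tool", "kwargs": {
  "twist": [
    [0.017,0,0],
    [0.035,0,0],
    [0.052,0,0],
    [0.07,0,0],
    [0.087,0,0]
  ],
  "dp": [
    [0,0.4,0],
    [0,0.8,0],
    [0,1.3,0],
    [0,1.7,0.1],
    [0,2.1,0.1]
  ],
  "hand": [12,12,12,12,12]
}}

```text
clock: 14.25
position: [0.5883, -0.102, 0.2163]
orientation: [0.694, 0.718, 0.031, 0.031]
force: [-5.5, -0.1, 6.1]
width: 0.181
```

```bash
cat >> h.py <<'E'
def feel():
    o=arm.get_obs();q=R.from_quat(o["orientation"]);u=-q.apply([0,0,1]);C=O-.085*EY+.19*Z
    F=o["force"];d=o["position"]-C
    print("t",o["clock"],"tilt",round(np.degrees(np.arctan2(u@EX,u[2])),1),"tcp lathe xz",(d@EX*1e3).round(1),(d[2]*1e3).round(1),"Ftool",q.inv().apply(F).round(1),"torq tool",q.inv().apply(o["torque"]).round(2),"Mspin(F)",round(np.cross(d,F)@EY,3),"w",round(o["width"]*87.8,1))
E
python3 -c "
from h import *
feel()"
```

```text
t 14.25 tilt -5.0 tcp lathe xz -2.7 26.3 Ftool [ 0.  -5.  -6.6] torq tool [ 1.09 -0.01  0.  ] Mspin(F) -0.128 w 15.9
```

Call:
{"fn": "drive_tool", "kwargs": {
  "twist": [
    [0.017,0,0],
    [0.035,0,0],
    [0.052,0,0],
    [0.07,0,0],
    [0.087,0,0]
  ],
  "dp": [
    [0,0.4,0],
    [0,0.8,0],
    [0,1.3,0],
    [0,1.7,0.1],
    [0,2.1,0.1]
  ],
  "hand": [12,12,12,12,12]
}}

```text
clock: 14.88
position: [0.5905, -0.102, 0.2164]
orientation: [0.695, 0.719, -0.0, 0.001]
force: [-4.4, -0.7, 5.8]
width: 0.177
```

Call:
{"fn": "drive_tool", "kwargs": {
  "twist": [
    [0.017,0,0],
    [0.035,0,0],
    [0.052,0,0],
    [0.07,0,0],
    [0.087,0,0]
  ],
  "dp": [
    [0,0.4,0],
    [0,0.8,0],
    [0,1.3,0],
    [0,1.7,0.1],
    [0,2.1,0.1]
  ],
  "hand": [12,12,12,12,12]
}}

```text
clock: 15.5
position: [0.5928, -0.1019, 0.2163]
orientation: [0.694, 0.718, -0.032, -0.03]
force: [-3.3, -1.1, 4.5]
width: 0.178
```

```bash
python3 -c "
from h import *
feel()"
```

```text
t 15.5 tilt 5.0 tcp lathe xz 1.8 26.3 Ftool [-1.  -3.7 -4.2] torq tool [ 0.69  0.01 -0.05] Mspin(F) -0.096 w 15.6
```

Call:
{"fn": "drive_tool", "kwargs": {
  "twist": [
    [0.017,0,0],
    [0.035,0,0],
    [0.052,0,0],
    [0.07,0,0],
    [0.087,0,0]
  ],
  "dp": [
    [0,0.4,0],
    [0,0.8,0],
    [0,1.3,0],
    [0,1.7,0.1],
    [0,2.1,0.1]
  ],
  "hand": [12,12,12,12,12]
}}

```text
clock: 16.12
position: [0.595, -0.1018, 0.216]
orientation: [0.692, 0.716, -0.063, -0.06]
force: [-3.5, -0.7, 5.4]
width: 0.182
```

Call:
{"fn": "drive_tool", "kwargs": {
  "twist": [
    [0.017,0,0],
    [0.035,0,0],
    [0.052,0,0],
    [0.07,0,0],
    [0.087,0,0]
  ],
  "dp": [
    [0,0.4,0],
    [0,0.8,0],
    [0,1.3,0],
    [0,1.7,0.1],
    [0,2.1,0.1]
  ],
  "hand": [12,12,12,12,12]
}}

```text
clock: 16.75
position: [0.5973, -0.1017, 0.2155]
orientation: [0.689, 0.713, -0.094, -0.09]
force: [-1.9, -0.1, 4.4]
width: 0.183
```

```bash
python3 -c "
from h import *
feel()"
```

```text
t 16.75 tilt 14.9 tcp lathe xz 6.2 25.5 Ftool [-0.1 -3.  -3.8] torq tool [ 0.32 -0.11  0.  ] Mspin(F) -0.076 w 16.1
```

Call:
{"fn": "drive_tool", "kwargs": {
  "twist": [
    [0.017,0,0],
    [0.035,0,0],
    [0.052,0,0],
    [0.07,0,0],
    [0.087,0,0]
  ],
  "dp": [
    [0,0.4,0],
    [0,0.8,0],
    [0,1.3,0],
    [0,1.7,0.1],
    [0,2.1,0.1]
  ],
  "hand": [12,12,12,12,12]
}}

```text
clock: 17.38
position: [0.5994, -0.1017, 0.2148]
orientation: [0.685, 0.708, -0.124, -0.119]
force: [-1.0, 0.2, 5.1]
width: 0.182
```

```bash
python3 -c "
from h import *
feel()"
```

```text
t 17.375 tilt 19.9 tcp lathe xz 8.4 24.8 Ftool [ 0.2 -2.6 -4.5] torq tool [ 0.19 -0.18 -0.05] Mspin(F) -0.066 w 15.9
```

Call:
{"fn": "drive_tool", "kwargs": {
  "twist": [
    [-0.017,0,0],
    [-0.035,0,0],
    [-0.052,0,0],
    [-0.07,0,0],
    [-0.087,0,0]
  ],
  "dp": [
    [0,-0.4,0],
    [0,-0.8,0],
    [0,-1.3,0],
    [0,-1.7,0.1],
    [0,-2.1,0.1]
  ],
  "hand": [12,12,12,12,12]
}}

```text
clock: 18.0
position: [0.5976, -0.1017, 0.2153]
orientation: [0.689, 0.713, -0.092, -0.088]
force: [3.9, -0.7, 1.9]
width: 0.181
```

```bash
python3 -c "
from h import *
feel()"
```

```text
t 18.0 tilt 14.7 tcp lathe xz 6.6 25.3 Ftool [-0.9  3.2 -2.8] torq tool [-0.62 -0.18 -0.01] Mspin(F) 0.084 w 15.9
```

Call:
{"fn": "drive_tool", "kwargs": {
  "twist": [
    [-0.017,0,0],
    [-0.035,0,0],
    [-0.052,0,0],
    [-0.07,0,0],
    [-0.087,0,0],
    [-0.105,0,0],
    [-0.122,0,0],
    [-0.14,0,0],
    [-0.157,0,0],
    [-0.175,0,0]
  ],
  "dp": [
    [0,-0.4,0],
    [0,-0.8,0],
    [0,-1.3,0],
    [0,-1.7,0.1],
    [0,-2.1,0.1],
    [0,-2.5,0.1],
    [0,-2.9,0.2],
    [0,-3.4,0.2],
    [0,-3.8,0.3],
    [0,-4.2,0.4]
  ],
  "hand": [12,12,12,12,12,12,12,12,12,12]
}}

```text
clock: 19.25
position: [0.5935, -0.1018, 0.216]
orientation: [0.694, 0.719, -0.03, -0.028]
force: [5.2, -1.0, 0.9]
width: 0.19
```

Call:
{"fn": "drive_tool", "kwargs": {
  "twist": [
    [-0.02,0,0],
    [-0.04,0,0],
    [-0.06,0,0],
    [-0.08,0,0],
    [-0.1,0,0],
    [-0.12,0,0],
    [-0.14,0,0],
    [-0.16,0,0],
    [-0.175,0,0]
  ],
  "dp": [
    [0,-0.5,0],
    [0,-1,0],
    [0,-1.4,0],
    [0,-1.9,0.1],
    [0,-2.4,0.1],
    [0,-2.9,0.1],
    [0,-3.4,0.2],
    [0,-3.8,0.3],
    [0,-4.2,0.4]
  ],
  "hand": [12,12,12,12,12,12,12,12,12]
}}

```text
clock: 20.38
position: [0.5889, -0.102, 0.2162]
orientation: [0.694, 0.718, 0.033, 0.033]
force: [3.9, -0.5, 0.8]
width: 0.187
```

```bash
python3 -c "
from h import *
feel()"
```

```text
t 20.375 tilt -5.3 tcp lathe xz -2.1 26.2 Ftool [-0.7  3.9 -0.4] torq tool [-0.86 -0.33  0.02] Mspin(F) 0.102 w 16.4
```

Call:
{"fn": "drive_tool", "kwargs": {
  "twist": [
    [-0.017,0,0],
    [-0.035,0,0],
    [-0.052,0,0],
    [-0.07,0,0],
    [-0.087,0,0],
    [-0.105,0,0],
    [-0.122,0,0],
    [-0.14,0,0],
    [-0.157,0,0],
    [-0.175,0,0]
  ],
  "dp": [
    [0,-0.4,0],
    [0,-0.8,0],
    [0,-1.3,0],
    [0,-1.7,0.1],
    [0,-2.1,0.1],
    [0,-2.5,0.1],
    [0,-2.9,0.2],
    [0,-3.4,0.2],
    [0,-3.8,0.3],
    [0,-4.2,0.4]
  ],
  "hand": [12,12,12,12,12,12,12,12,12,12]
}}

```text
clock: 21.62
position: [0.5847, -0.1021, 0.2155]
orientation: [0.689, 0.713, 0.096, 0.093]
force: [4.1, -0.1, 5.3]
width: 0.187
```

Call:
{"fn": "drive_tool", "kwargs": {
  "twist": [
    [-0.017,0,0],
    [-0.035,0,0],
    [-0.052,0,0],
    [-0.07,0,0],
    [-0.087,0,0]
  ],
  "dp": [
    [0,-0.4,0],
    [0,-0.8,0],
    [0,-1.3,0],
    [0,-1.7,0.1],
    [0,-2.1,0.1]
  ],
  "hand": [12,12,12,12,12]
}}

```text
clock: 22.25
position: [0.5826, -0.1022, 0.2149]
orientation: [0.684, 0.708, 0.126, 0.123]
force: [4.2, -0.9, 6.4]
width: 0.186
```

Call:
{"fn": "drive_tool", "kwargs": {
  "twist": [
    [-0.017,0,0],
    [-0.035,0,0],
    [-0.052,0,0],
    [-0.07,0,0],
    [-0.087,0,0]
  ],
  "dp": [
    [0,-0.4,0],
    [0,-0.8,0],
    [0,-1.3,0],
    [0,-1.7,0.1],
    [0,-2.1,0.1]
  ],
  "hand": [12,12,12,12,12]
}}

```text
clock: 22.88
position: [0.5807, -0.1023, 0.2141]
orientation: [0.678, 0.702, 0.157, 0.153]
force: [2.5, -1.4, 6.1]
width: 0.186
```

```bash
python3 -c "
from h import *
feel()"
```

```text
t 22.875 tilt -25.3 tcp lathe xz -10.3 24.1 Ftool [-1.4  4.8 -4.5] torq tool [-0.58 -0.26 -0.05] Mspin(F) 0.123 w 16.4
```

Call:
{"fn": "drive_tool", "kwargs": {
  "twist": [
    [-0.017,0,0],
    [-0.035,0,0],
    [-0.052,0,0],
    [-0.07,0,0],
    [-0.087,0,0]
  ],
  "dp": [
    [0,-0.4,0],
    [0,-0.8,0],
    [0,-1.3,0],
    [0,-1.7,0.1],
    [0,-2.1,0.1]
  ],
  "hand": [12,12,12,12,12]
}}

```text
clock: 23.5
position: [0.5789, -0.1023, 0.2132]
orientation: [0.671, 0.694, 0.187, 0.182]
force: [2.0, -1.8, 6.7]
width: 0.189
```

Call:
{"fn": "drive_tool", "kwargs": {
  "twist": [
    [-0.017,0,0],
    [-0.035,0,0],
    [-0.052,0,0],
    [-0.07,0,0],
    [-0.087,0,0]
  ],
  "dp": [
    [0,-0.4,0],
    [0,-0.8,0],
    [0,-1.3,0],
    [0,-1.7,0.1],
    [0,-2.1,0.1]
  ],
  "hand": [12,12,12,12,12]
}}

```text
clock: 24.12
position: [0.5772, -0.1024, 0.2122]
orientation: [0.662, 0.685, 0.218, 0.211]
force: [1.0, -0.9, 9.1]
width: 0.193
```

```bash
python3 -c "
from h import *
feel()
print(arm.get_obs()['joint_pos'].round(2))"
```

```text
t 24.125 tilt -35.3 tcp lathe xz -13.8 22.2 Ftool [-0.9  6.1 -6.9] torq tool [-0.51 -0.2   0.03] Mspin(F) 0.148 w 16.9
[ 0.65  0.16 -0.57  2.22  0.01  0.17  0.13]
```

Call:
{"fn": "drive_tool", "kwargs": {
  "twist": [
    [0.017,0,0],
    [0.035,0,0],
    [0.052,0,0],
    [0.07,0,0],
    [0.087,0,0]
  ],
  "dp": [
    [0,0.4,0],
    [0,0.8,0],
    [0,1.3,0],
    [0,1.7,0.1],
    [0,2.1,0.1]
  ],
  "hand": [12,12,12,12,12]
}}

```text
clock: 24.75
position: [0.5777, -0.1023, 0.2121]
orientation: [0.671, 0.695, 0.186, 0.181]
force: [-0.6, -1.6, 3.7]
width: 0.187
```

```bash
python3 -c "
from h import *
feel()"
```

```text
t 24.75 tilt -30.1 tcp lathe xz -13.4 22.1 Ftool [-1.6  1.3 -3.5] torq tool [-0.17 -0.25 -0.  ] Mspin(F) 0.034 w 16.4
```

Call:
{"fn": "drive_tool", "kwargs": {
  "twist": [
    [0.017,0,0],
    [0.035,0,0],
    [0.052,0,0],
    [0.07,0,0],
    [0.087,0,0]
  ],
  "dp": [
    [0,0.4,0],
    [0,0.8,0],
    [0,1.3,0],
    [0,1.7,0.1],
    [0,2.1,0.1]
  ],
  "hand": [12,12,12,12,12]
}}

```text
clock: 25.38
position: [0.5796, -0.1023, 0.2131]
orientation: [0.678, 0.702, 0.156, 0.151]
force: [0.4, -1.1, 4.1]
width: 0.178
```

```bash
python3 -c "
from h import *
feel()"
```

```text
t 25.375 tilt -25.1 tcp lathe xz -11.4 23.1 Ftool [-1.1  2.1 -3.6] torq tool [-0.21 -0.27  0.04] Mspin(F) 0.055 w 15.7
```

Call:
{"fn": "drive_tool", "kwargs": {
  "twist": [
    [0.017,0,0],
    [0.035,0,0],
    [0.052,0,0],
    [0.07,0,0],
    [0.087,0,0]
  ],
  "dp": [
    [0,0.4,0],
    [0,0.8,0],
    [0,1.3,0],
    [0,1.7,0.1],
    [0,2.1,0.1]
  ],
  "hand": [12,12,12,12,12]
}}

```text
clock: 26.0
position: [0.5798, -0.1023, 0.2126]
orientation: [0.685, 0.708, 0.123, 0.12]
force: [-6.9, -1.9, 5.1]
width: 0.195
```

```bash
python3 - <<'E'
from h import *
feel()
s=arm.snapshot("scene");t=arm.snapshot("wrist")
np.savez("scene4.npz",**s)
cv2.imwrite("pics/s4.png",np.hstack([cv2.resize(s["color"][130:330,150:350,::-1],None,fx=2,fy=2),cv2.resize(t["color"][60:360,170:470,::-1],(400,400))]))
E
```

```text
t 26.0 tilt -19.8 tcp lathe xz -11.2 22.6 Ftool [-1.6 -4.8 -7.1] torq tool [ 1.12 -0.18  0.03] Mspin(F) -0.101 w 17.1
```

View pics/s4.png

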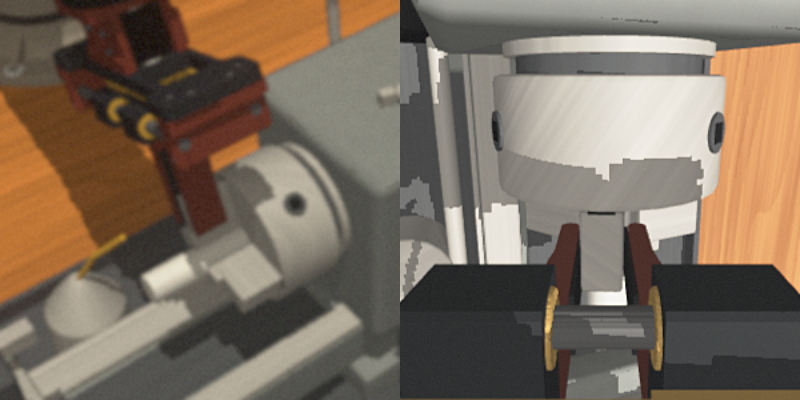

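Call:
{"fn": "drive_tool", "kwargs": {
  "twist": [
    [0.017,0,0],
    [0.035,0,0],
    [0.052,0,0]
  ],
  "dp": [
    [0,0.4,0],
    [0,0.8,0],
    [0,1.3,0]
  ],
  "hand": [12,12,12]
}}

```text
clock: 26.48
position: [0.5809, -0.1022, 0.2131]
orientation: [0.687, 0.711, 0.105, 0.102]
force: [-7.5, -1.3, 4.6]
width: 0.195
```

```bash
python3 -c "
from h import *
feel()"
```

```text
t 26.475 tilt -16.8 tcp lathe xz -10.2 23.1 Ftool [-1.1 -5.8 -6.6] torq tool [ 1.17 -0.13 -0.04] Mspin(F) -0.126 w 17.1
```

Call:
{"fn": "drive_tool", "kwargs": {
  "twist": [
    [0,0,0],
    [0,0,0],
    [0,0,0],
    [0,0,0],
    [0,0,0],
    [0,0,0],
    [0,0,0]
  ],
  "dp": [
    [0,0,0],
    [0,0,0],
    [0,0,-15],
    [0,0,-45],
    [0,0,-90],
    [0,0,-130],
    [0,0,-170]
  ],
  "hand": [30,40,40,40,40,40,40]
}}

```text
clock: 27.35
position: [0.5326, -0.1033, 0.3797]
orientation: [0.687, 0.711, 0.108, 0.105]
force: [-0.1, -0.1, -0.6]
width: 0.454
```

```bash
python3 - <<'E'
from h import *
feel()
o=arm.get_obs();p0=o["position"];q0=R.from_quat(o["orientation"])
S=arm.snapshot("scene");C=cloud(S);m=(S["color"].max(2)<75)&(np.abs(C-[.476,.08,.288]).max(2)<.03)
print(m.sum(),sphere(C[m]))
# jaw top angle
L=np.stack([(C-O)@EX,(C-O)@EY,C[...,2]],-1);r=np.hypot(L[...,0],L[...,2]-.19)
q=L[(L[...,1]<-.074)&(L[...,1]>-.097)&(r>.040)&(r<.052)];an=np.degrees(np.arctan2(q[:,0],q[:,2]-.19));h=np.histogram(an,np.arange(-180,181,10));print([(int(b),int(c)) for b,c in zip(h[1],h[0]) if c])
qT=R.from_matrix(np.column_stack([EX,-EY,-Z]))
for z in(.37,.275): print(rel(p0,q0,np.array([.475,.0824,z]),qT))
cv2.imwrite("pics/s5.png",cv2.resize(S["color"][60:300,180:420,::-1],None,fx=2,fy=2))
E
```

```text
t 27.35 tilt -17.3 tcp lathe xz -58.4 189.7 Ftool [-0.1 -0.3  0.6] torq tool [ 0.17 -0.07 -0.04] Mspin(F) -0.059 w 39.9
209 (array([0.47506504, 0.08189719, 0.28984785]), np.float64(0.001156180592627017))
[(-40, 5), (-30, 47), (-20, 104), (-10, 5), (80, 76), (90, 49), (100, 37)]
([0.238, -0.236, 1.557], [187.6, -51.6, -6.3])
([0.238, -0.236, 1.557], [187.7, -79.8, 84.4])
```

View pics/s5.png

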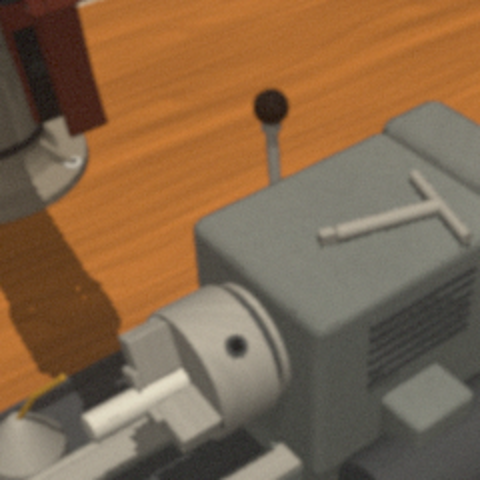

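Call:
{"fn": "drive_tool", "kwargs": {
  "twist": [
    [0.026,-0.026,0.173],
    [0.053,-0.052,0.346],
    [0.079,-0.079,0.519],
    [0.106,-0.105,0.692],
    [0.132,-0.131,0.865],
    [0.159,-0.157,1.038],
    [0.185,-0.184,1.211],
    [0.212,-0.21,1.384],
    [0.238,-0.236,1.557],
    [0.238,-0.236,1.557]
  ],
  "dp": [
    [21,-6,-1],
    [42,-11,-1],
    [63,-17,-2],
    [83,-23,-3],
    [104,-29,-4],
    [125,-34,-4],
    [146,-40,-5],
    [167,-46,-6],
    [187.6,-51.6,-6],
    [187.6,-51.6,-6]
  ],
  "hand": [40,40,40,40,40,40,40,40,40,40]
}}

```text
clock: 28.65
position: [0.4756, 0.0832, 0.368]
orientation: [1.0, 0.02, -0.0, -0.0]
force: [0.9, -0.1, 0.5]
width: 0.457
```

```bash
python3 - <<'E'
from h import *
o=arm.get_obs();p0=o["position"];q0=R.from_quat(o["orientation"]);print(p0,o["joint_pos"].round(2),o["force"])
qT=R.from_matrix(np.column_stack([EX,-EY,-Z]))
print(rel(p0,q0,np.array([.475,.0824,.277]),qT))
E
```

```text
[0.47562987 0.08317502 0.36798806] [ 0.33  0.09 -0.67  1.76  0.06  1.31 -1.88] [ 0.86697702 -0.10169349  0.45153416]
([-0.0, 0.001, 0.003], [-0.6, 0.8, 91.0])
```

Call:
{"fn": "drive_tool", "kwargs": {
  "twist": [
    [0,0,0.003],
    [0,0,0.003],
    [0,0,0.003],
    [0,0,0.003],
    [0,0,0.003],
    [0,0,0.003]
  ],
  "dp": [
    [0,0,15],
    [0,0.8,35],
    [0,0.8,55],
    [0,0.8,75],
    [0,0.8,91],
    [0,0.8,91]
  ],
  "hand": [40,40,40,40,40,40]
}}

```text
clock: 29.4
position: [0.4749, 0.0805, 0.2751]
orientation: [1.0, 0.016, -0.002, 0.0]
force: [-0.1, -0.1, 0.0]
width: 0.461
```

Call:
{"fn": "drive_tool", "kwargs": {
  "twist": [
    [0,0,0],
    [0,0,0],
    [0,0,0],
    [0,0,0],
    [0,0,0],
    [0,0,0],
    [0,0,0]
  ],
  "dp": [
    [0,-2,0],
    [0,-4,0],
    [0,-5,0],
    [0,-6,0],
    [0,-7,0],
    [0,-8,0],
    [0,-9,0]
  ],
  "hand": [40,40,40,40,40,40,40]
}}

```text
clock: 30.28
position: [0.4756, 0.0892, 0.2765]
orientation: [1.0, 0.016, -0.001, 0.001]
force: [0.4, -5.0, 3.3]
width: 0.454
```

Call:
{"fn": "drive_tool", "kwargs": {
  "twist": [
    [0,0,0],
    [0,0,0],
    [0,0,0]
  ],
  "dp": [
    [0,-1,0],
    [0,-2,0],
    [0,-3,0]
  ],
  "hand": [40,40,40]
}}

```text
clock: 30.65
position: [0.4755, 0.0932, 0.2766]
orientation: [1.0, 0.016, -0.0, 0.0]
force: [0.1, -5.4, 3.4]
width: 0.452
```

Call:
{"fn": "drive_tool", "kwargs": {
  "twist": [
    [0,0,0],
    [0,0,0],
    [0,0,0],
    [0,0,0],
    [0,0,0],
    [0,0,0],
    [0,0,0],
    [0,0,0],
    [0,0,0]
  ],
  "dp": [
    [0,-2,0],
    [0,-4,0.3],
    [0,-6,0.7],
    [0,-8,1.1],
    [0,-10,1.6],
    [0,-12,2.2],
    [0,-14,2.8],
    [0,-16,3.4],
    [0,-18,4]
  ],
  "hand": [40,40,40,40,40,40,40,40,40]
}}

```text
clock: 31.78
position: [0.4748, 0.1114, 0.2724]
orientation: [1.0, 0.016, -0.001, 0.0]
force: [0.7, -3.4, 1.5]
width: 0.456
```

Call:
{"fn": "drive_tool", "kwargs": {
  "twist": [
    [0,0,0],
    [0,0,0],
    [0,0,0],
    [0,0,0],
    [0,0,0],
    [0,0,0]
  ],
  "dp": [
    [0,-2,0.5],
    [0,-4,1],
    [0,-6,1.6],
    [0,-8,2.2],
    [0,-10,2.9],
    [0,-12,3.6]
  ],
  "hand": [40,40,40,40,40,40]
}}

```text
clock: 32.52
position: [0.4744, 0.1234, 0.2688]
orientation: [1.0, 0.016, -0.001, 0.0]
force: [-0.2, -3.1, 2.0]
width: 0.456
```

Call:
{"fn": "drive_tool", "kwargs": {
  "twist": [
    [0,0,0],
    [0,0,0],
    [0,0,0],
    [0,0,0]
  ],
  "dp": [
    [0,-1.2,0.4],
    [0,-2.5,0.9],
    [0,-3.8,1.4],
    [0,-5,1.9]
  ],
  "hand": [40,40,40,40]
}}

```text
clock: 33.02
position: [0.4742, 0.1283, 0.2669]
orientation: [1.0, 0.016, -0.001, 0.0]
force: [1.1, -4.1, 1.5]
width: 0.459
```

Call:
{"fn": "drive_tool", "kwargs": {
  "twist": [
    [0,0,0],
    [0,0,0],
    [0,0,0]
  ],
  "dp": [
    [0,-0.7,0.2],
    [0,-1.4,0.4],
    [0,-2,0.7]
  ],
  "hand": [40,40,40]
}}

```text
clock: 33.4
position: [0.4743, 0.1291, 0.2663]
orientation: [1.0, 0.016, -0.001, 0.001]
force: [0.0, -8.2, 4.2]
width: 0.458
```

Call:
{"fn": "drive_tool", "kwargs": {
  "twist": [
    [0,0,0],
    [0,0,0],
    [0,0,0]
  ],
  "dp": [
    [0,-0.5,0.1],
    [0,-1,0.2],
    [0,-1,0.2]
  ],
  "hand": [40,40,40]
}}

```text
clock: 33.78
position: [0.4744, 0.1292, 0.2662]
orientation: [1.0, 0.015, -0.001, 0.001]
force: [0.2, -8.0, 5.1]
width: 0.455
```

Call:
{"fn": "drive_tool", "kwargs": {
  "twist": [
    [0,0,0],
    [0,0,0],
    [0,0,0],
    [0,0,0],
    [0,0,0],
    [0,0,0],
    [0,0,0],
    [0,0,0]
  ],
  "dp": [
    [0,4,0],
    [0,9,0],
    [0,9,0],
    [0,9,-20],
    [0,9,-60],
    [0,9,-110],
    [0,9,-150],
    [0,9,-150]
  ],
  "hand": [40,40,40,40,40,40,40,40]
}}

```text
clock: 34.78
position: [0.4758, 0.1236, 0.4191]
orientation: [1.0, 0.016, 0.002, -0.001]
force: [-0.3, 0.5, -0.8]
width: 0.454
```

```bash
python3 - <<'E'
from h import *
o=arm.get_obs();print(o["clock"],o["position"],o["force"])
S=arm.snapshot("scene");C=cloud(S);m=(S["color"].max(2)<75)&(np.abs(C-[.474,.123,.281]).max(2)<.03)
c,e=sphere(C[m]);print(m.sum(),c,e,"angle",np.arctan2(c[1]-.0796,c[2]-.175))
T=arm.snapshot("top")
cv2.imwrite("pics/s6.png",np.hstack([cv2.resize(S["color"][60:300,160:420,::-1],None,fx=1.5,fy=1.5),cv2.resize(T["color"][100:340,180:440,::-1],None,fx=1.5,fy=1.5)]))
E
```

```text
34.775 [0.47579618 0.12364078 0.41910686] [-0.34542687  0.50664382 -0.83577775]
194 [0.47372175 0.1223443  0.28084629] 0.0010839326873096835 angle 0.3838069165250552
```

View pics/s6.png

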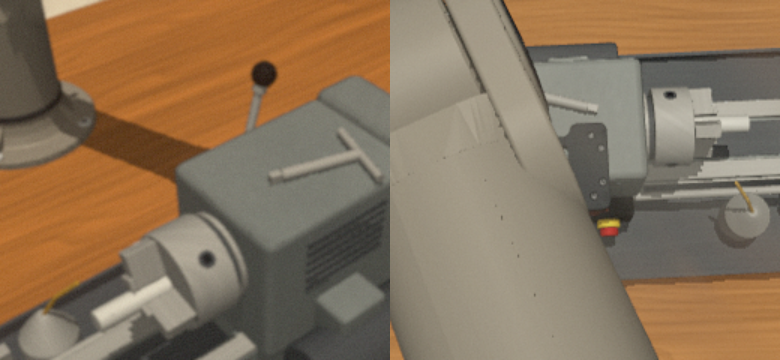

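```bash
python3 -c "
from h import *
arm.job_done()"
```

```text
the job is handed in; nothing more can be done
```

The lathe is in low gear with the lever home against its left stop. I handed the job in with the robot clear of everything, at about 35 s of the 72 s allowed.

- **Lever to the teeth:** I eased it left at about 4–5 N. It met the teeth near upright and I stopped at the dead stop, with about 11 N along its travel (limit 25 N), then let go.
- **Rocking the chuck:** I held the upper jaw lightly and turned it from its start at −10° to +20°, then back to −35°. The first pass found no mesh. On the return there was almost no load over a few degrees, then a firm stop as I reversed. The load then fitted the meshed drag.
- **Lever home:** It moved past the old dead stop at about 5 N and stopped firmly at about 8 N.

**Last checks**
- The camera puts the lever at 0.384 rad from the ball's position and about 0.40 from its height alone, against +0.40 for home. The difference is within the camera's 2 mm calibration.
- The force on the tool read about zero after I let go.
- The chuck key and oil can look undisturbed. The arm hid the spanner in the last top view, so I did not see it again. The fingers never went below 0.21 m.
- While rocking the chuck, joint 6 came to its lower limit, reading 0.17 rad (to two decimals) against a limit of 0.17. The readings do not show it going past.

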